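# Load a spinner carrier under the sprung hold-down roller

## Robot

A 6-joint arm with a two-finger parallel gripper is mounted at the origin on a cart in front of the work surface, level with it; the furniture and walls round the work are solid. World frame = base frame: x ahead of the robot, y to its left, z up, the work surface at z = 0. Lengths are in m, angles in rad, forces in N, time in s.
With the tool pointing down it reaches from about 0.25 to 0.775 m from the base axis. Payload 4 kg.
Tool frame: the origin (TCP) lies between the finger pads, 19 mm behind the fingertips; this is the grasp point; z points along the fingers, y is the line along which they close (so a half turn about z gives the same grasp; the last joint's range is limited). The gripper opens to 94 mm and grips with 3 to 60 N. Pads are 16 mm wide; open, the fingers measure 119 mm over their backs; the gripper's body (75 mm by 177 mm) begins 78 mm behind the grasp point.
Start: joints at [1.059, 0.087, 1.371, -0, 1.684, -0.103], TCP at [0.219, 0.505, 0.224] pointing down, gripper open.
Joint ranges: [-3.1, 3.1], [-0.76, 2.03], [0.27, 2.55], [-1.08, 4.22], [0.17, 2.65], [-2.57, 2.57]. Speed limits (rad/s): [2.79, 2.79, 3.14, 3.14, 3.14, 3.14].

## Interface

Orientations are given as [roll, pitch, yaw] about the fixed x, y, z axes, in that order (R = Rz(yaw) Ry(pitch) Rx(roll)).
In Python, from bench import * gives the robot as it stands.
- The arm moves only by the shell command python3 -m creep 'ROWS'. ROWS is rows parted by semicolons, their numbers by spaces, 1 to 20 of them, each of 5 numbers: the finger opening in m, then dx, dy, dz in m, then a turn about the tool's z in rad; each row shifts and turns the commanded pose from where the row before left it, along the tool's axes as they then stand; what a row does not reach is not made up. A row lasts 1/12 s, in which the tool goes at most 0.0417 m and 0.125 rad, less where a joint would pass 70% of its speed; a pose out of reach is approached as far as the arm can. The fingers move at their own pace and stop on an object; the grip force is fixed at half the most. Time passes only in rows, so rows that do not move let the fingers close. It prints the time, the measured TCP pose, the force, the opening and the grip force at its end.
- get_obs(): the state, without advancing time (a new reading comes with each control period).
- snapshot(name): name is "scene" or "side" or "wrist"; returns a dict with "color" (384x512x3 uint8, blue, green, red), "fx", "fy", "cx", "cy" (pixels), "extrinsics" (4x4, takes a point from world to camera coordinates). Camera axes: x right, y down, z forward; pixel columns grow to the right and rows downward; lengths in m; the calibration is good to about 2 mm. A picture is of the moment at which its call begins. There is no depth.
- close_job(): hands the job in; it is judged then, once.
The state is a dict: "time": time; "joint_positions": joint angles; "qvel": joint speeds; "joint_torque": joint torques, N m; "tool_pos": TCP position; "ee_rot": TCP orientation; "wrist_force": force on the tool from outside, world axes, zero at the start; "wrist_torque": the same for the moment, N m; "width": finger opening in m; "finger_force": force on a finger pad.
Only numpy, scipy, OpenCV 4.12 (cv2) and the standard library are available. Lean on these libraries where they do the work, as an engineer would, in place of code of your own. Each camera call takes 0.05 s, during which the arm holds its last target. There are 200 camera calls.

## Task

Pick up the grey carrier by its orange tab and feed its ramped nose into the mouth of the aluminium loading station, so that the nose pushes the sprung red arm up and slips beneath its roller. Slide the carrier on along the bed until the roller drops into the groove across it and the nose meets the brass end stop, press it firmly but gently home against the stop for a moment, then let go so that it stays there, flat and straight, with the roller bearing down in the groove. Never ram the stop or lean hard on the bed, and leave the other things on the table where they are.

Things in the scene. Friction and masses are not known exactly. Their poses are not given: they have to be found in the camera images.
- station: Fixed loading station: aluminium base 218 (x) x 100 (y) x 12 (z) mm, its top is the bed. Origin: on the table under the channel's midline; base from x = -100 to +118 mm. +x is the feeding direction, z up. Steel guide rails 9 mm high above the bed at x = 0 to 75 mm, 43 mm clear between them
- mouth (a point): Point on the bed, on the channel's midline, at station x = -41 mm, where the mouth begins: from here to x = 0 the rails flare in from about 70 mm to 43 mm apart. The carrier slides on the bed with friction about 0.5 to 0.7. Two stacked grey bowls of balls (fixed) stand on the table between station and carrier: carry over them, the underside at least 0.2 m up
- head: Fixed foot of the head, at the far end of the bed: origin at bed level at station x = 85, y = 0 mm. On it is clamped a slide block with the brass end stop (40 wide, 11 high, rigid), the blue cheeks (36 high above the bed), and the sprung arm. The block is set anew for each batch and its setting is not measured: the stop's face is 0 to 25 mm beyond station x = 45 mm
- hold_down (a joint): Sprung red arm, hinged on the slide block 33 mm beyond the stop's face and 26 mm above the bed, pointing back to the mouth. At its end a free-turning black roller, 18 mm diameter, 37 mm before the stop's face. Rad: 0 = at rest, roller 3 mm above the empty bed; grows as it lifts (to 0.7): about 0.18 on the carrier's top, 0.14 in its groove. Spring 5 N at the roller at 0, 8 N at 0.18
- carrier: Loose carrier, 0.14 to 0.3 kg: grey plate 150 (x) x 40 (y) x 16 (z) mm, a yellow three-ring spinner body fixed on its rear part. Origin: centre of the underside; x points to the nose, z up. The nose (x = +75 mm) ramps: 4 mm high at the tip, 16 mm from x = +54 mm back. A groove 14 mm wide, 3 mm deep runs across the top at x = +38 mm; nose on the stop, the roller lies in it.
- nose (a point): Lower front edge of the carrier's nose, middle of its width (carrier x = +75, y = 0, z = 0 mm)
- tab (a point): Grip point in the carrier's upright orange tab, 36 mm above the carrier's underside. The tab is 24 (x) x 14 (y) mm, standing on the plate at carrier x = +4 mm, z = 16 to 50 mm. Grip across the 14 mm (carrier y). The TCP must be about 38 mm or more above the underside for the fingertips to clear the plate
- cup: Bystander: white measuring cup, 54 mm diameter, 70 mm high, origin under its centre
- spinner: Bystander: finished blue six-ball spinner, 82 x 94 x 15 mm, origin under its centre
- blue_cap: Bystander: blue finger cap, 22 mm diameter, 8 mm high, origin under its centre
- marker: Bystander: black and white marker pen lying flat, 122 mm long (y), 16 mm thick, origin under its middle

How it is judged:
On the way, in this order (a step that is already met when the one before it is completed fails the run):
1. The carrier's nose has lifted the sprung arm and the roller rides on the carrier's top (value of joint hold_down between 0.165 and 0.22 rad and contact force between carrier and head above 4 N), for 0.1 s.
2. The roller lies in the groove while the carrier is pressed home: roller and end stop together bear on it with at least 12 N (the roller alone gives about 8 N) (value of joint hold_down between 0.12 and 0.156 rad and contact force between carrier and head above 12 N), for 0.2 s.
At the end, for the whole second after the job is handed in: The carrier rests flat on the bed (within 2 degrees) in line with the channel (within 3 degrees and 4 mm), the roller down in its groove (arm at 0.12 to 0.156 rad) and bearing on it, released and at rest (value of joint hold_down between 0.12 and 0.156 rad and contact force between carrier and head above 3 N and y of carrier in the frame of station between -0.004 and 0.004 m and angle between the x axis of carrier and the x axis of station, either way round below 0.06 rad and angle between carrier's own z axis and vertical below 0.04 rad and z of carrier in the frame of station below 0.014 m and linear speed of carrier below 0.01 m/s); the robot touches nothing.
It fails at once if The carrier is rammed against the end stop or roller: more than 25 N with the head (of which the roller gives about 8 N) (contact force between carrier and head above 25 N).
It fails at once if The carrier is pressed against the station's bed or rails with more than 80 N (contact force between carrier and station above 80 N).
It fails at once if The measuring cup, finished spinner, blue cap or marker is moved more than 25 mm (distance of any of cup, spinner, blue_cap, marker from where it was at the start of the episode above 0.025 m).
It also fails if it takes over 72 s, if anything falls off the work surface, if the arm or the gripper's body presses on something with over 40 N, if the wrist force passes 120 N, or if a joint passes its speed limit or range.

## Working session

There is one attempt and no reset: what is moved stays moved. The work goes in short steps, Python scripts to look and compute and a shell command to move; the robot and the scene stay as the last step left them, time stands still between calls to the robot, and variables do not carry over. Pictures are saved under pics/ and viewed, at most 10 in all, crops included, and the job is handed in when it is done.

```bash
mkdir -p pics; ls; python3 - <<'E'
from bench import *
import cv2,numpy as np
for n in("scene","side"):
    s=snapshot(n);cv2.imwrite(f"pics/{n}0.png",s["color"]);np.savez(f"pics/{n}0.npz",**{k:s[k] for k in s})
    print(n,s["fx"],s["fy"],s["cx"],s["cy"]);print(np.round(s["extrinsics"],3).tolist())
o=get_obs();print(o["time"],o["tool_pos"],o["ee_rot"],o["width"])
E
```

```text
pics
scene 469.44850178327044 469.44850178327044 261.33355047314745 198.0573331701837
[[-0.58, 0.814, -0.005, 0.255], [0.631, 0.446, -0.635, -0.288], [-0.515, -0.371, -0.773, 2.099], [0.0, 0.0, 0.0, 1.0]]
side 488.7216524696995 488.7216524696995 248.10832145554062 193.9559965069294
[[0.633, -0.774, 0.01, -0.298], [-0.395, -0.334, -0.856, 0.256], [0.666, 0.537, -0.517, 1.686], [0.0, 0.0, 0.0, 1.0]]
0.1 [0.21838603 0.50428063 0.22322356] [-3.13959701e+00 -2.38763512e-04  2.73284095e+00] 0.09381187260372341
```

View pics/scene0.png

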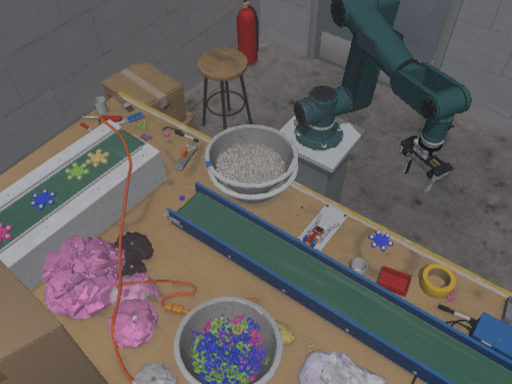

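View pics/side0.png

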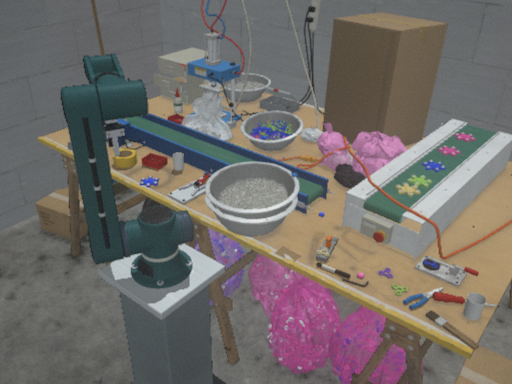

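The scene shows the station at about (323,228) and the carrier with its orange tab at about (186,155). In the side view they are at (195,186) and (325,248). I'll enlarge these.

```bash
python3 - <<'E'
import cv2,numpy as np
a=cv2.imread("pics/scene0.png");b=cv2.imread("pics/side0.png")
def c(im,x,y):return cv2.resize(im[y:y+56,x:x+76],(400,295),interpolation=cv2.INTER_CUBIC)
cv2.imwrite("pics/crop1.png",np.vstack([np.hstack([c(a,290,200),c(a,150,125)]),np.hstack([c(b,155,160),c(b,290,225)])]))
E
```

```text
(no output)
```

View pics/crop1.png

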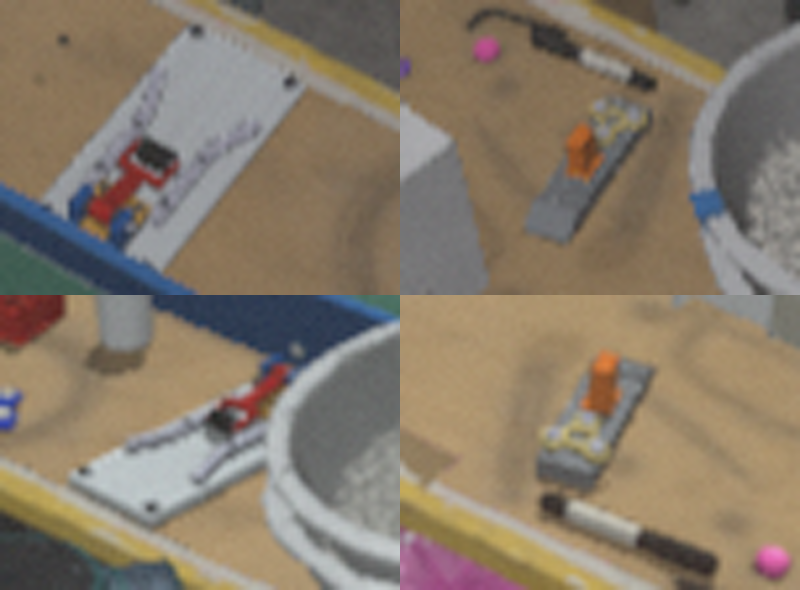

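Scene picture: the station's mouth end points at the robot, base corners at about (326,203) and (348,217). The carrier's nose points away from the robot, with its tip at about (254−150+… )≈(177,170) and its tail at (196,145). Now casting rays.

```bash
cat >h.py <<'E'
import cv2,numpy as np
def load(n): return dict(np.load(f"pics/{n}.npz"))
def ray(s,u,v):
    E=s["extrinsics"];R=E[:3,:3];t=E[:3,3]
    d=R.T@np.array([(u-s["cx"])/s["fx"],(v-s["cy"])/s["fy"],1.]);return -R.T@t,d/np.linalg.norm(d)
def plane(s,u,v,z):
    o,d=ray(s,u,v);return o+d*(z-o[2])/d[2]
def tri(rs):
    A=sum(np.eye(3)-np.outer(d,d) for o,d in rs);b=sum((np.eye(3)-np.outer(d,d))@o for o,d in rs)
    p=np.linalg.solve(A,b);return p,[np.linalg.norm(np.cross(p-o,d)) for o,d in rs]
E
python3 - <<'E'
from h import *
a=load("scene0");b=load("side0")
k=76/400
rs=[]
for s,(x,y) in((a,(150,125)),(b,(290,225))):
    im=s["color"];h=cv2.cvtColor(im,cv2.COLOR_BGR2HSV)
    m=cv2.inRange(h,(3,150,100),(18,255,255));mm=np.zeros_like(m);mm[y:y+56,x:x+76]=m[y:y+56,x:x+76]
    yy,xx=np.nonzero(mm);print(len(xx),xx.mean(),yy.mean(),xx.min(),xx.max(),yy.min(),yy.max());rs.append(ray(s,xx.mean(),yy.mean()))
print("tab",tri(rs))
P=lambda s,o,u,v,z:np.round(plane(s,o[0]+u*k,o[1]+v*k,z),4)
oa=(150,125);ob=(290,225)
print("carrier scene nose L,R z=.004, tail R", P(a,oa,127,232,.002),P(a,oa,166,244,.002),"tail top",P(a,oa,252,112,.016))
print("carrier side: tail bottom L,R",P(b,ob,138,477-295,.0),P(b,ob,198,487-295,.0),"nose R top",P(b,ob,255,370-295,.006),"noseL",P(b,ob,214,358-295,.006))
oa=(290,200);ob=(155,160)
print("station scene corners",P(a,oa,190,18,.012),P(a,oa,305,88,.012),"far",P(a,oa,45,195,.012),P(a,oa,165,270,.012),"roller",P(a,oa,157,154,.02))
print("holes",P(a,oa,197,30,.012),P(a,oa,291,82,.012))
print("station side near corners",P(b,ob,70,478-295,.012),P(b,ob,153,518-295,.012),"holes",P(b,ob,84,470-295,.012),P(b,ob,151,507-295,.012))
E
```

```text
37 183.86486486486487 153.59459459459458 182 187 149 158
43 328.0232558139535 241.4418604651163 325 330 236 246
tab (array([ 0.46283244, -0.38215696,  0.03291204]), [np.float64(0.0017440225550460608), np.float64(0.0017440225550459185)])
carrier scene nose L,R z=.004, tail R [ 0.5348 -0.3804  0.002 ] [ 0.5267 -0.3464  0.002 ] tail top [ 0.3838 -0.3768  0.016 ]
carrier side: tail bottom L,R [ 0.3819 -0.3843  0.    ] [ 0.3988 -0.421   0.    ] nose R top [ 0.5312 -0.3868  0.006 ] noseL [ 0.5249 -0.3569  0.006 ]
station scene corners [0.335  0.2353 0.012 ] [0.3432 0.3363 0.012 ] far [0.531  0.2333 0.012 ] [0.536  0.3338 0.012 ] roller [0.4608 0.2815 0.02  ]
holes [0.3419 0.2453 0.012 ] [0.3443 0.3254 0.012 ]
station side near corners [0.3348 0.3278 0.012 ] [0.3353 0.233  0.012 ] holes [0.3507 0.3284 0.012 ] [0.3458 0.246  0.012 ]
```

```bash
python3 -m creep '0.094 -0.028 -0.012 -0.0127 0;0.094 -0.028 -0.012 -0.0127 0;0.094 -0.028 -0.012 -0.0127 0;0.094 -0.028 -0.012 -0.0127 0;0.094 -0.028 -0.012 -0.0127 0;0.094 -0.028 -0.012 -0.0127 0;0.094 -0.028 -0.012 -0.0127 0;0.094 -0.028 -0.012 -0.0127 0;0.094 -0.028 -0.012 -0.0127 0;0.094 -0.028 -0.012 -0.0127 0'
python3 -m creep '0.094 0 0 0 0.124;0.094 0 0 0 0.124;0.094 0 0 0 0.124;0.094 0 0 0 0.124;0.094 0 0 0 0.124;0.094 0 0 0 0.124;0.094 0 0 0 0.124;0.094 0 0 0 0.124;0.094 0 0 0 0.124;0.094 0 0 0 0.124;0.094 0 0 0 0.124;0.094 0 0 0 0.124;0.094 0 0 0 0.124;0.094 0 0 0 0.124;0.094 0 0 0 0.124;0.094 0 0 0 0.124;0.094 0 0 0 0.124;0.094 0 0 0 0.124;0.094 0 0 0 0.124;0.094 0 0 0 0.124'
python3 -m creep '0.094 0 0 0 0.124;0.094 0 0 0 0.124;0.094 0 0 0 0.0;0.094 0 0 0 0.0'
python3 - <<'E'
from bench import *
import cv2,numpy as np
s=snapshot("wrist");cv2.imwrite("pics/w1.png",s["color"]);np.savez("pics/w1.npz",**s)
o=get_obs();print(o["time"],o["tool_pos"],o["ee_rot"],o["joint_positions"])
print(np.round(s["extrinsics"],3).tolist(),s["fx"])
E
```

```text
time: 0.93
tool_pos: [0.4285, 0.2819, 0.3515]
ee_rot: [-3.141, -0.001, 2.733]
wrist_force: [0.2, -0.2, -0.8]
width: 0.0941
finger_force: 0.0
time: 2.6
tool_pos: [0.4277, 0.2832, 0.3506]
ee_rot: [3.141, 0.001, 0.247]
wrist_force: [0.2, 0.3, -0.8]
width: 0.0939
finger_force: 0.0
time: 2.93
tool_pos: [0.4277, 0.2832, 0.3508]
ee_rot: [3.141, 0.001, 0.008]
wrist_force: [-0.4, 0.7, -0.2]
width: 0.0936
finger_force: 0.0
2.9833 [0.42778425 0.28324797 0.3509457 ] [3.14140417e+00 5.88916136e-04 7.82606337e-03] [4.74247283e-01 1.51342333e-02 1.19683400e+00 1.03071937e-04
 1.93023519e+00 2.03725372e+00]
[[0.009, -1.0, 0.001, 0.281], [-0.974, -0.008, 0.228, 0.366], [-0.228, -0.003, -0.974, 0.612], [0.0, 0.0, 0.0, 1.0]] 270.8998537826525
```

View pics/w1.png

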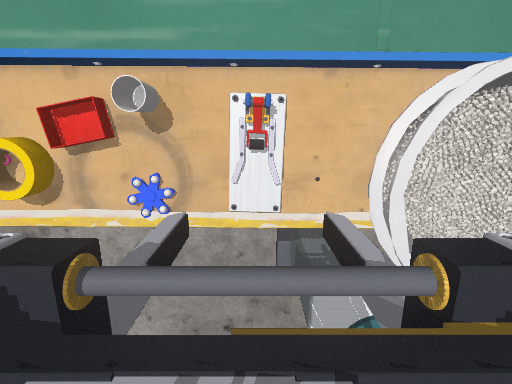

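The wrist view shows the whole station: base corners at about (230,93), (284,93), (282,212) and (230,212), roller at (257,143).

```bash
python3 - <<'E'
from h import *
s=load("w1");im=s["color"];sub=im[85:225,215:300]
h=cv2.cvtColor(sub,cv2.COLOR_BGR2HSV)
m=cv2.inRange(h,(0,0,120),(180,45,255))
m=cv2.morphologyEx(m,cv2.MORPH_CLOSE,np.ones((5,5)))
c=max(cv2.findContours(m,cv2.RETR_EXTERNAL,cv2.CHAIN_APPROX_NONE)[0],key=cv2.contourArea)
c=c[:,0]+[215,85];print("bbox",c.min(0),c.max(0))
L=[plane(s,c[c[:,1]==v,0].min()-.5,v,.012) for v in range(100,206,3)]
R=[plane(s,c[c[:,1]==v,0].max()+.5,v,.012) for v in range(100,206,3)]
for n,e in(("L",L),("R",R)):
    e=np.array(e);f=np.polyfit(e[:,0],e[:,1],1);print(n,"y at .4,.5",np.polyval(f,[.34,.4,.5]),"slope",f[0],"rms",np.std(e[:,1]-np.polyval(f,e[:,0])))
for v in(93,94,211,212,213):print(v,plane(s,257,v,.012))
print("row profile",im[205:218,257].mean(1).round(),im[88:97,238].mean(1).round())
d=cv2.inRange(im[128:155,245:270],(0,0,0),(70,70,70));cv2.imwrite("pics/z.png",np.hstack([cv2.resize(im[85:217,215:300],None,fx=4.5,fy=4.5,interpolation=cv2.INTER_CUBIC)]))
n,l,st,ce=cv2.connectedComponentsWithStats(d);print(st.tolist(),ce)
E
```

```text
bbox [215  92] [299 224]
L y at .4,.5 [0.33620468 0.33458037 0.33187318] slope -0.027071859558601502 rms 0.00046950699836284895
R y at .4,.5 [0.23639461 0.23511264 0.23297601] slope -0.02136627035841333 rms 0.0005137700128043729
93 [0.55286491 0.28280007 0.012     ]
94 [0.5512107 0.2827835 0.012    ]
211 [0.33758211 0.28064299 0.012     ]
212 [0.33556656 0.28062279 0.012     ]
213 [0.33354746 0.28060256 0.012     ]
row profile [230. 229. 230. 229. 228. 228. 200. 117. 218. 218. 220. 218. 220.] [170. 169. 167. 170. 170. 238. 244. 245. 244.]
[[0, 0, 25, 27, 553], [5, 11, 14, 10, 122]] [[12.14466546 12.32368897]
 [11.3442623  16.06557377]]
```

View pics/z.png

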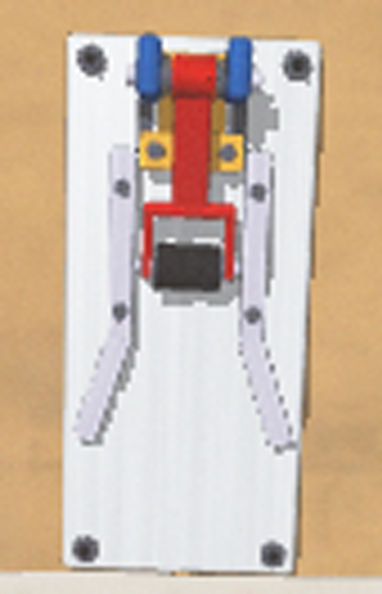

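Station yaw ≈ −0.024, origin ≈ (0.4357, 0.284). The roller lies at station x ≈ 0.024, so the stop is at about 0.061. Now to the carrier.

```bash
python3 -m creep '0.094 0 0.039 0 0;0.094 0 0.039 0 0;0.094 0 0.039 0 0;0.094 0 0.039 0 0;0.094 0 0.039 0 0;0.094 0 0.039 0 0;0.094 0 0.039 0 0;0.094 0 0.039 0 0;0.094 0 0.039 0 0;0.094 0 0.039 0 0;0.094 0 0.039 0 0;0.094 0 0.039 0 0;0.094 0 0.039 0 0;0.094 0 0.039 0 0;0.094 0 0.039 0 -0.06;0.094 0 0.039 0.02 -0.06;0.094 0 0.039 0.03 -0.06;0.094 0 0 0.03 -0.05;0.094 0 0 0 0;0.094 0 0 0 0'
python3 - <<'E'
from bench import *
from h import *
import cv2,numpy as np
s=snapshot("wrist");np.savez("pics/w2.npz",**s)
o=get_obs();print(o["time"],o["tool_pos"],o["ee_rot"],o["joint_positions"])
cv2.imwrite("pics/w2.png",s["color"])
h=cv2.cvtColor(s["color"],cv2.COLOR_BGR2HSV);m=cv2.inRange(h,(3,160,120),(16,255,255))
n,l,st,ce=cv2.connectedComponentsWithStats(m);print([(a.tolist(),b) for a,b in zip(st[1:],ce[1:]) if a[4]>60])
E
```

```text
time: 4.65
tool_pos: [0.4363, -0.3707, 0.2742]
ee_rot: [-3.136, 0.003, 0.234]
wrist_force: [-0.2, 0.9, 0.2]
width: 0.0936
finger_force: 0.0
4.7 [ 0.43729492 -0.37107654  0.27755227] [-3.14121710e+00 -2.07548119e-04  2.35090849e-01] [-8.02729546e-01  1.36451202e-01  1.21206462e+00  3.78921620e-04
  1.79329483e+00  5.33059468e-01]
[([481, 0, 31, 29, 463], array([499.82289417,  10.21166307])), ([261, 147, 15, 20, 244], array([268.0942623 , 156.29918033]))]
```

View pics/w2.png

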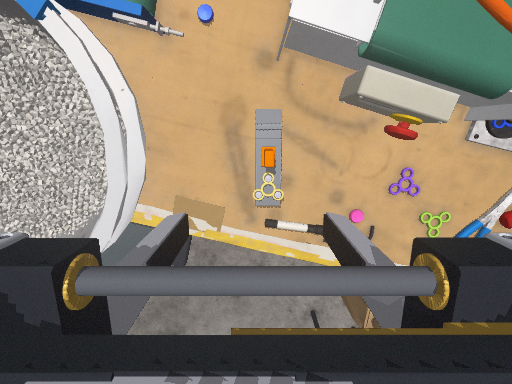

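The wrist view shows the carrier upright in the image: nose at row 110, tail at row 207, columns 256 to 282, tab at (268,156).

```bash
python3 - <<'E'
from h import *
s=load("w2");im=s["color"]
h=cv2.cvtColor(im,cv2.COLOR_BGR2HSV);m=((h[...,1]<60)|(h[...,0]>90))&(h[...,2]<215)
for e in("L","R"):
    pts=[]
    for v in list(range(122,145,2))+list(range(166,176,2)):
        r=np.nonzero(m[v,245:295])[0]+245
        pts.append(plane(s,(r.min()-.5) if e=="L" else r.max()+.5,v,.016))
    p=np.array(pts);f=np.polyfit(p[:,0],p[:,1],1);q=p[:,1]-np.polyval(f,p[:,0]);g=abs(q)<.0015;f=np.polyfit(p[g,0],p[g,1],1)
    print(e,f[0],np.polyval(f,[.4,.462,.53]),np.std(q))
print("nose edge rows",h[104:114,268].tolist())
for v in(108.5,109.5,110.5):print(plane(s,268,v,.004))
hm=cv2.inRange(h,(3,160,120),(16,255,255))
print("val col268",h[144:170,268,2],"row",h[152,258:280,2])
for u,v in((261-.5,146.5),(275.5,146.5),(268,146.5),(268,160)):print(plane(s,u,v,.05))
cv2.imwrite("pics/z2.png",cv2.resize(im[105:212,240:300],None,fx=5.5,fy=5.5,interpolation=cv2.INTER_CUBIC))
E
```

```text
L 0.23968340267683122 [-0.37662486 -0.36176449 -0.34546601] 1.7885123366141522e-17
R 0.23958863854108453 [-0.41676139 -0.4019069  -0.38561487] 0.00048049487066297573
nose edge rows [[17, 109, 205], [17, 111, 203], [17, 114, 202], [18, 115, 204], [16, 111, 203], [120, 5, 155], [117, 14, 159], [120, 11, 162], [115, 10, 157], [125, 10, 157]]
[ 0.53170447 -0.36458799  0.004     ]
[ 0.5302865  -0.36494382  0.004     ]
[ 0.52886621 -0.36530024  0.004     ]
val col268 [161 159 140 247 230 176 186 245 246 246 246 246 245 245 245 245 245 244
 245 244 243 244 222 104 105 101] row [160 160 161 223 245 245 143 242 247 246 246 246 246 246 246 231 224 220
 160 157 157 160]
[ 0.47628566 -0.36575309  0.05      ]
[ 0.48120518 -0.38624577  0.05      ]
[ 0.47874578 -0.37600092  0.05      ]
[ 0.46034217 -0.38061924  0.05      ]
```

View pics/z2.png

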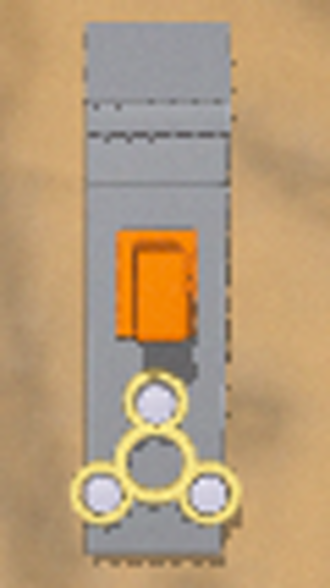

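```bash
python3 -m creep '0.06 0.0073 0.0054 0.03 0;0.06 0.0073 0.0054 0.03 0;0.06 0.0073 0.0055 0.03 0;0.06 0 0 0.03 0;0.06 0 0 0.03 0;0.06 0 0 0.025 0;0.06 0 0 0 0;0.06 0 0 0 0;0.06 0 0 0 0'
python3 - <<'E'
from bench import *
import numpy as np
o=get_obs();p=o["tool_pos"];y=o["ee_rot"][2];d=np.array([.4624,-.3818,.040])-p
print(o["time"],p,o["ee_rot"],"tool d",d[0]*np.cos(y)+d[1]*np.sin(y),d[0]*np.sin(y)-d[1]*np.cos(y),-d[2],o["wrist_force"])
E
```

```text
time: 5.45
tool_pos: [0.4643, -0.3833, 0.1063]
ee_rot: [3.136, -0.004, 0.236]
wrist_force: [0.2, -0.2, 0.6]
width: 0.06
finger_force: 0.0
5.45 [ 0.46433089 -0.38334411  0.10626819] [ 3.13573522 -0.00379349  0.23578003] tool d -0.0015167555853320283 -0.0019524461997129652 0.06626819078675647 [ 0.19413873 -0.24796666  0.63766455]
```

```bash
python3 -m creep '0.06 -0.001 -0.001 0.013 0;0.06 0 0 0.013 0;0.06 0 0 0.013 0;0.06 0 0 0.013 0;0.06 0 0 0.008 0;0.06 0 0 0.004 0;0.06 0 0 0 0;0.06 0 0 0 0;0.06 0 0 0 0;0.06 0 0 0 0;0.06 0 0 0 0'
python3 - <<'E'
from bench import *
import numpy as np
o=get_obs();p=o["tool_pos"];y=o["ee_rot"][2];d=np.array([.4624,-.3818,.040])-p
print(o["time"],p,o["ee_rot"],"tool d",d[0]*np.cos(y)+d[1]*np.sin(y),d[0]*np.sin(y)-d[1]*np.cos(y),-d[2],o["wrist_force"])
E
```

```text
time: 6.37
tool_pos: [0.4615, -0.3819, 0.0386]
ee_rot: [3.14, -0.001, 0.235]
wrist_force: [0.1, -0.3, -0.5]
width: 0.0598
finger_force: 0.0
6.3667 [ 0.46146898 -0.38186897  0.03863251] [ 3.14040540e+00 -8.49003775e-04  2.34794949e-01] tool d 0.0009215193418015491 0.0001495184076260839 -0.0013674850779027345 [ 0.11492643 -0.33704582 -0.46031243]
```

```bash
python3 -m creep '0.06 0.001 0 -0.0015 0;0.0 0 0 0 0;0.0 0 0 0 0;0.0 0 0 0 0;0.0 0 0 0 0;0.0 0 0 0 0;0.0 0 0 0 0;0.0 0 0 0 0;0.0 0 0 0 0;0 0 0 -0.002 0;0 0 0 -0.008 0;0 0 0 -0.02 0;0 0 0 -0.03 0;0 0 0 -0.03 0;0 0 0 -0.03 0;0 0 0 -0.03 0;0 0 0 -0.03 0;0 0 0 -0.03 0;0 0 0 -0.03 0;0 0 0 -0.03 0'
python3 - <<'E'
from bench import *
from h import *
s=snapshot("wrist");np.savez("pics/w3.npz",**s);cv2.imwrite("pics/w3.png",s["color"])
o=get_obs();print(o["time"],o["tool_pos"],o["ee_rot"],o["width"],o["wrist_force"],o["wrist_torque"],o["joint_positions"])
E
```

```text
time: 8.03
tool_pos: [0.4616, -0.3807, 0.3109]
ee_rot: [-3.141, 0.0, 0.235]
wrist_force: [0.5, 0.6, -3.3]
width: 0.0141
finger_force: 30.0
8.0833 [ 0.46296027 -0.38211881  0.31870181] [ 3.13138349 -0.00650634  0.23489069] 0.013729451586609384 [ 0.5595843  -0.30647677  3.09890162] [-0.08466413  0.11694033  0.0007637 ] [-7.84562924e-01  1.94979590e-01  1.06413511e+00  2.03175967e-04
  1.87037340e+00  5.51437058e-01]
```

View pics/w3.png

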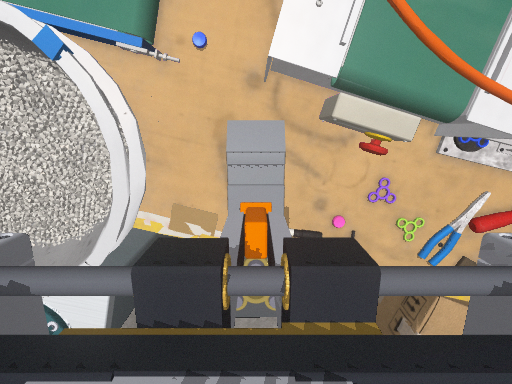

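Grasp is good: the carrier is centred in the gripper (columns 227 to 285) and in line with it. Carrying it over.

```bash
python3 -m creep '0 0 0 0 0.087;0 0 0 0 0.087;0 0 0 0 0.086;0 0 -0.015 0 0;0 -0.004 -0.025 0 0;0 -0.008 -0.037 0 0;0 -0.008 -0.037 0 0;0 -0.008 -0.037 0 0;0 -0.008 -0.037 0 0;0 -0.008 -0.037 0 0;0 -0.008 -0.037 0 0;0 -0.008 -0.037 0 0;0 -0.008 -0.037 0 0;0 -0.008 -0.037 0 0;0 -0.008 -0.037 0 0;0 -0.008 -0.037 0 0;0 -0.008 -0.037 0 0;0 -0.008 -0.037 0 0;0 -0.008 -0.037 0 0;0 -0.008 -0.037 0 0'
python3 -m creep '0 -0.008 -0.037 0 0;0 -0.007 -0.025 0 0;0 -0.004 -0.01 0 0;0 0 0 0.01 0;0 0 0 0.03 0;0 0 0 0.03 0;0 0 0 0.03 0;0 0 0 0.03 0;0 0 0 0.03 0;0 0 0 0.02 0;0 0 0 0.01 0;0 0 0 0 0;0 0 0 0 0;0 0 0 0 0;0 0 0 0 0;0 0 0 0 0'
cat >st.py <<'E'
from bench import *
from h import *
def state(msg=True):
    o=get_obs();p=np.array(o["tool_pos"]);c,s=np.cos(-.0245),np.sin(-.0245)
    d=p-[.4357,.284,0];sx,sy=d[0]*c+d[1]*s,-d[0]*s+d[1]*c
    print(o["time"],"station tcp",np.round([sx,sy,p[2]],4),"nose x",round(sx+.071,4),"yaw-rel",round(o["ee_rot"][2]+.0245,4),np.round(o["ee_rot"],4),"F",np.round(o["wrist_force"],1),"T",np.round(o["wrist_torque"],2),o["width"])
    return o
E
python3 - <<'E'
from st import *
o=state();print(o["joint_positions"])
s=snapshot("wrist");np.savez("pics/w4.npz",**s);cv2.imwrite("pics/w4.png",s["color"])
y=o["ee_rot"][2];R=np.array([[np.cos(y),-np.sin(y),0],[np.sin(y),np.cos(y),0],[0,0,1]])
for n,q in(("tip",(.071,0,-.036)),("ramp",(.050,0,-.024)),("grooveF",(.041,0,-.024)),("grooveR",(.027,0,-.024)),("L40",(.04,.02,-.024)),("R40",(.04,-.02,-.024))):
    w=np.array(o["tool_pos"])+R@q;c=s["extrinsics"]@[*w,1];print(n,s["fx"]*c[0]/c[2]+s["cx"],s["fy"]*c[1]/c[2]+s["cy"])
E
```

```text
time: 9.75
tool_pos: [0.351, 0.2186, 0.3089]
ee_rot: [-3.141, 0.0, -0.023]
wrist_force: [0.5, 0.8, -3.7]
width: 0.0135
finger_force: 30.0
time: 11.08
tool_pos: [0.3369, 0.2897, 0.1212]
ee_rot: [-3.14, -0.003, -0.025]
wrist_force: [0.2, -0.1, -3.0]
width: 0.0139
finger_force: 30.0
11.0833 station tcp [-0.0989  0.0032  0.1212] nose x -0.0279 yaw-rel -0.0007 [-3.1396e+00 -2.9000e-03 -2.5200e-02] F [ 0.2 -0.1 -3. ] T [ 0.01  0.14 -0.01] 0.013852784578266941
[ 5.82475887e-01 -1.09368146e-01  1.77163618e+00 -4.22665936e-05
  1.47581675e+00  2.17845462e+00]
tip 257.5745080332543 120.14575427139891
ramp 257.60165469825307 151.54828571618316
grooveF 257.568468208476 164.76130127425247
grooveR 257.5182542563268 184.75370587732363
L40 228.4632678043004 166.18291176369937
R40 286.674731155032 166.24052279913514
```

View pics/w4.png

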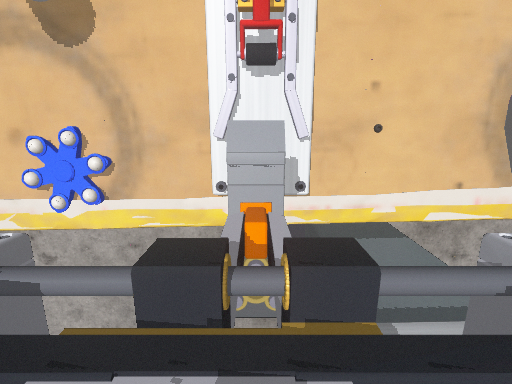

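The nose (row 121) and the ramp edge (row 152) are where they should be, so the carrier hangs level. I'll measure the lateral offset against the base edges in the same picture.

```bash
python3 - <<'E'
from st import *
s=load("w4");im=s["color"];h=cv2.cvtColor(im,cv2.COLOR_BGR2HSV)
wood=(h[...,1]>70)&(h[...,0]<30)
M=[]
for v in range(10,190,6):
    L=np.nonzero(wood[v,190:230])[0].max()+190.5; r=np.nonzero(wood[v,300:340])[0].min()+299.5
    a,b=plane(s,L,v,.012),plane(s,r,v,.012);M.append([*a[:2],*b[:2]])
M=np.array(M);print(np.polyfit(M[:,0],M[:,1],1)[0],np.polyfit(M[:,2],M[:,3],1)[0],"width",np.mean(M[:,1]-M[:,3]))
f=np.polyfit((M[:,0]+M[:,2])/2,(M[:,1]+M[:,3])/2,1);print("midline slope",f[0],"y at .3369,.4357",np.polyval(f,[.3369,.4357]))
o=get_obs();z=o["tool_pos"][2]-.024
for v in(155,160,170,178):
    row=im[v,218:295].astype(int).sum(1);g=np.abs(np.diff(row));l=218.5+g[:20].argmax()-.0;r=218.5+55+g[55:].argmax()
    a,b=plane(s,l,v,z),plane(s,r,v,z);print(v,l,r,(a+b)/2)
# near edge of base & roller
print("near edge",[ (v,plane(s,250,v,.012)[0]) for v in(193,194)] , im[186:200,215].mean(1).round())
d=cv2.inRange(im[36:75,235:290],(0,0,0),(75,75,75));n,l,st,ce=cv2.connectedComponentsWithStats(d);print(st.tolist(),ce.tolist())
for v in(42,54,66):print(plane(s,261,v,.024),plane(s,261,v,.030))
E
```

```text
-0.020817836044832224 -0.020614033992478478 width 0.09934721561722246
midline slope -0.020716264957950262 y at .3369,.4357 [0.28623199 0.28418522]
155 225.5 285.5 [0.38453139 0.28989259 0.09681228]
160 225.5 285.5 [0.38112417 0.28997575 0.09681228]
170 226.5 284.5 [0.37422439 0.2901439  0.09681228]
178 226.5 284.5 [0.36862107 0.29028065 0.09681228]
near edge [(193, np.float64(0.33803239038890937)), (194, np.float64(0.3369779106908895))] [204. 236. 238. 238. 236. 237. 237. 223. 188. 172. 172. 230. 231. 231.]
[[0, 0, 55, 39, 1496], [11, 7, 30, 22, 649]] [[27.57620320855615, 19.6524064171123], [25.67180277349769, 17.496147919876734]]
[0.47533594 0.28300698 0.024     ] [0.47362683 0.28315038 0.03      ]
[0.46576123 0.28319692 0.024     ] [0.4642744  0.28333592 0.03      ]
[0.45601001 0.28339036 0.024     ] [0.45474955 0.28352487 0.03      ]
```

```bash
python3 -m creep '0 0 0.0043 0 -0.003;0 0 0 0.02 0;0 0 0 0.02 0;0 0 0 0.014 0;0 0 0 0.007 0;0 0 0 0.004 0;0 0 0 0 0;0 0 0 0 0;0 0 0 0 0;0 0 0 0 0;0 0 0 0 0'
python3 - <<'E'
from st import *
o=state()
s=snapshot("wrist");np.savez("pics/w5.npz",**s);cv2.imwrite("pics/w5.png",s["color"][0:230,130:390].repeat(2,0).repeat(2,1))
E
```

```text
time: 12.05
tool_pos: [0.3363, 0.2852, 0.0552]
ee_rot: [-3.141, -0.001, -0.022]
wrist_force: [-0.2, -0.3, -3.1]
width: 0.0139
finger_force: 30.0
12.05 station tcp [-0.0994 -0.0013  0.0552] nose x -0.0284 yaw-rel 0.0023 [-3.1406e+00 -1.4000e-03 -2.2200e-02] F [-0.2 -0.3 -3.1] T [-0.01  0.13 -0.02] 0.013898798057828931
```

View pics/w5.png

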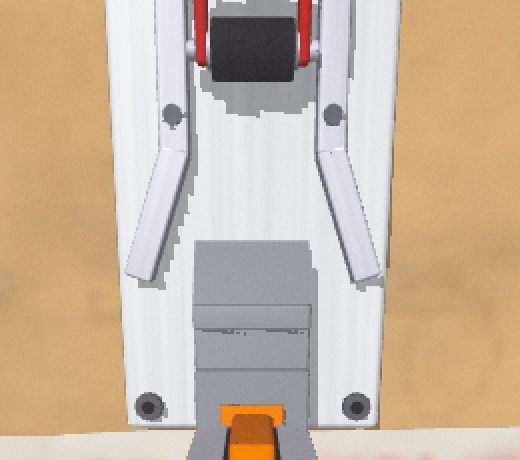

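The nose is between the flares (crop rows 240 to 280). Carrier centre (column 252.5) and rail centre (253) agree. Now lowering to the bed.

```bash
python3 -m creep '0 0 0 0.001 0;0 0 0 0.001 0;0 0 0 0 0;0 0 0 0 0;0 0 0 0 0';python3 -c "from st import *;state()"; python3 -m creep '0 0 0 0.0005 0;0 0 0 0 0;0 0 0 0 0;0 0 0 0 0';python3 -c "from st import *;state()"
```

```text
time: 12.52
tool_pos: [0.3358, 0.2848, 0.0523]
ee_rot: [-3.142, 0.0, -0.022]
wrist_force: [-0.3, -0.6, -2.7]
width: 0.0137
finger_force: 30.0
12.5167 station tcp [-0.0999 -0.0016  0.0523] nose x -0.0289 yaw-rel 0.0023 [-3.1416e+00  1.0000e-04 -2.2200e-02] F [-0.3 -0.6 -2.7] T [0.02 0.14 0.02] 0.013688184364566145
time: 12.85
tool_pos: [0.3358, 0.2849, 0.0519]
ee_rot: [-3.142, -0.0, -0.022]
wrist_force: [0.0, -0.4, -2.6]
width: 0.014
finger_force: 30.0
12.85 station tcp [-0.0999 -0.0016  0.0519] nose x -0.0289 yaw-rel 0.0023 [-3.1415 -0.     -0.0222] F [ 0.  -0.4 -2.6] T [-0.04  0.18 -0.01] 0.013983161140779238
```

Still just off the bed; a little further down.

```bash
python3 -m creep '0 0 0 0.0004 0;0 0 0 0 0;0 0 0 0 0;0 0 0 0 0';python3 -c "from st import *;state()"; python3 -m creep '0 0 0 0.0004 0;0 0 0 0 0;0 0 0 0 0;0 0 0 0 0';python3 -c "from st import *;state()"
```

```text
time: 13.18
tool_pos: [0.3358, 0.2848, 0.0515]
ee_rot: [-3.142, -0.0, -0.022]
wrist_force: [-0.3, -0.5, -2.9]
width: 0.0139
finger_force: 30.0
13.1833 station tcp [-0.0999 -0.0016  0.0515] nose x -0.0289 yaw-rel 0.0023 [-3.1415 -0.     -0.0222] F [-0.3 -0.5 -2.9] T [0.01 0.19 0.  ] 0.013906464212260697
time: 13.52
tool_pos: [0.3359, 0.2849, 0.0513]
ee_rot: [-3.141, -0.0, -0.022]
wrist_force: [-0.1, 0.2, -1.6]
width: 0.0138
finger_force: 30.0
13.5167 station tcp [-0.0998 -0.0015  0.0513] nose x -0.0288 yaw-rel 0.0023 [-3.1414e+00 -3.0000e-04 -2.2200e-02] F [-0.1  0.2 -1.6] T [-0.08  0.26 -0.01] 0.013833803420269778
```

Contact with the bed is just starting. Feeding forward up to the roller.

```bash
python3 -m creep '0 0.002 0 0 0;0 0.003 0 0 0;0 0.003 0 0 0;0 0.003 0 0 0;0 0.003 0 0 0;0 0.003 0 0 0;0 0.003 0 0 0;0 0.003 0 0 0;0 0.003 0 0 0;0 0.003 0 0 0;0 0.003 0 0 0;0 0.002 0 0 0;0 0 0 0 0;0 0 0 0 0';python3 -c "from st import *;state()"; python3 -m creep '0 0.002 0 0 0;0 0.002 0 0 0;0 0.002 0 0 0;0 0.002 0 0 0;0 0 0 0 0;0 0 0 0 0';python3 -c "from st import *;state()"
```

```text
time: 14.68
tool_pos: [0.3705, 0.2841, 0.0513]
ee_rot: [-3.141, -0.001, -0.022]
wrist_force: [0.7, 0.6, 2.8]
width: 0.0139
finger_force: 30.0
14.6833 station tcp [-0.0652 -0.0015  0.0513] nose x 0.0058 yaw-rel 0.0021 [-3.1412e+00 -1.4000e-03 -2.2400e-02] F [0.7 0.6 2.8] T [-0.03  0.34 -0.04] 0.013882868543607102
time: 15.18
tool_pos: [0.3783, 0.284, 0.0513]
ee_rot: [-3.141, -0.001, -0.022]
wrist_force: [-2.2, -0.1, 4.1]
width: 0.0136
finger_force: 30.0
15.1833 station tcp [-0.0574 -0.0014  0.0513] nose x 0.0136 yaw-rel 0.0022 [-3.1412e+00 -9.0000e-04 -2.2300e-02] F [-2.2 -0.1  4.1] T [0.02 0.64 0.01] 0.013632605062899456
```

```bash
python3 -m creep '0 0.002 0 0 0;0 0.002 0 0 0;0 0.002 0 0 0;0 0.002 0 0 0;0 0.002 0 0 0;0 0 0 0 0';python3 -c "from st import *;state()"; python3 -m creep '0 0.002 0 0 0;0 0.002 0 0 0;0 0.002 0 0 0;0 0.002 0 0 0;0 0.002 0 0 0;0 0.002 0 0 0;0 0 0 0 0';python3 -c "from st import *;state()"
```

```text
time: 15.68
tool_pos: [0.388, 0.2838, 0.0513]
ee_rot: [-3.141, -0.0, -0.022]
wrist_force: [-2.7, 0.5, 4.9]
width: 0.014
finger_force: 30.0
15.6833 station tcp [-0.0477 -0.0014  0.0513] nose x 0.0233 yaw-rel 0.0023 [-3.1413e+00 -3.0000e-04 -2.2200e-02] F [-2.7  0.5  4.9] T [-0.02  0.7   0.01] 0.013964736121089488
time: 16.27
tool_pos: [0.3954, 0.2837, 0.0511]
ee_rot: [3.141, 0.01, -0.022]
wrist_force: [-14.6, 0.4, 13.4]
width: 0.0139
finger_force: 30.0
16.2667 station tcp [-0.0402 -0.0013  0.0511] nose x 0.0308 yaw-rel 0.0028 [ 3.1412  0.0101 -0.0217] F [-14.6   0.4  13.4] T [0.09 2.66 0.03] 0.013899459943788044
```

```bash
python3 - <<'E'
from st import *
s=snapshot("wrist");np.savez("pics/w6.npz",**s);cv2.imwrite("pics/w6.png",cv2.resize(s["color"][0:200,160:350],None,fx=3,fy=3,interpolation=cv2.INTER_CUBIC))
state()
E
```

```text
16.3167 station tcp [-0.0403 -0.0014  0.0511] nose x 0.0307 yaw-rel 0.0028 [ 3.1412  0.0099 -0.0217] F [-14.8  -0.3  12.6] T [ 0.    2.56 -0.01] 0.014133203221993313
```

View pics/w6.png

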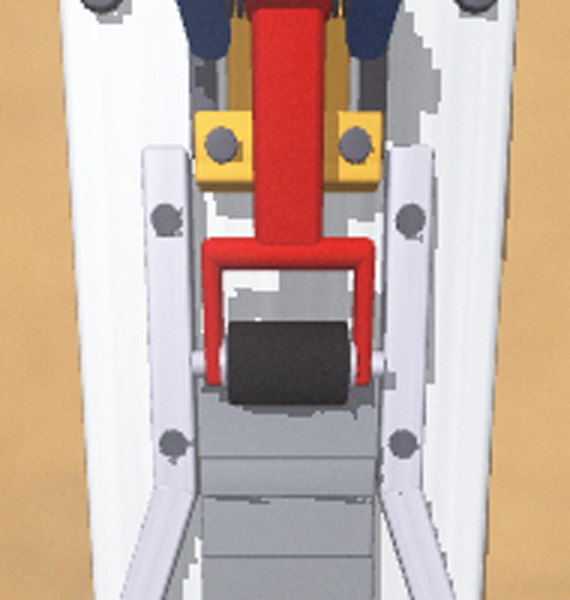

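The roller sits on the ramp, and the carrier is centred between the rails (columns 201 to 375, against 198 and 380), so nothing is snagged. The drag comes from pressing down on the bed, so I'll ease up slightly.

```bash
python3 -m creep '0 0 0 -0.0005 0;0 0 0 -0.0005 0;0 0 0 0 0;0 0 0 0 0';python3 -c "from st import *;state()";  python3 -m creep '0 0 0 -0.0005 0;0 0 0 0 0;0 0 0 0 0';python3 -c "from st import *;state()"
```

```text
time: 16.65
tool_pos: [0.3956, 0.2836, 0.0512]
ee_rot: [3.141, 0.009, -0.022]
wrist_force: [-12.6, 0.1, 7.4]
width: 0.014
finger_force: 30.0
16.65 station tcp [-0.0401 -0.0014  0.0512] nose x 0.0309 yaw-rel 0.0029 [ 3.1411  0.0094 -0.0216] F [-12.6   0.1   7.4] T [0.25 2.22 0.04] 0.013957423031594487
time: 16.9
tool_pos: [0.3956, 0.2835, 0.0512]
ee_rot: [3.141, 0.009, -0.022]
wrist_force: [-11.4, 2.0, 5.5]
width: 0.0134
finger_force: 30.0
16.9 station tcp [-0.0401 -0.0015  0.0512] nose x 0.0309 yaw-rel 0.003 [ 3.1409  0.0094 -0.0215] F [-11.4   2.    5.5] T [0.29 2.01 0.13] 0.013405841850585527
```

```bash
python3 -m creep '0 0 0 -0.0007 0;0 0 0 -0.0007 0;0 0 0 0 0;0 0 0 0 0';python3 -c "from st import *;state()";  python3 -m creep '0 0 0 -0.0007 0;0 0 0 0 0;0 0 0 0 0';python3 -c "from st import *;state()"
```

```text
time: 17.23
tool_pos: [0.3958, 0.2833, 0.0513]
ee_rot: [3.141, 0.009, -0.021]
wrist_force: [-7.5, 2.4, -0.7]
width: 0.0139
finger_force: 30.0
17.2333 station tcp [-0.0399 -0.0017  0.0513] nose x 0.0311 yaw-rel 0.003 [ 3.1405  0.0093 -0.0215] F [-7.5  2.4 -0.7] T [0.48 1.65 0.09] 0.013883455355385635
time: 17.48
tool_pos: [0.3958, 0.2832, 0.0514]
ee_rot: [3.14, 0.009, -0.021]
wrist_force: [-6.5, 2.9, -3.4]
width: 0.0138
finger_force: 30.0
17.4833 station tcp [-0.0398 -0.0018  0.0514] nose x 0.0312 yaw-rel 0.003 [ 3.1404  0.0093 -0.0215] F [-6.5  2.9 -3.4] T [0.58 1.5  0.18] 0.01377078105640173
```

```bash
python3 -m creep '0 0.001 0 0 0;0 0.001 0 0 0;0 0.001 0 0 0;0 0 0 0 0';python3 -c "from st import *;state()";  python3 -m creep '0 0.001 0 0 0;0 0.001 0 0 0;0 0.001 0 0 0;0 0 0 0 0';python3 -c "from st import *;state()"
```

```text
time: 17.82
tool_pos: [0.3982, 0.2832, 0.0515]
ee_rot: [3.14, 0.011, -0.022]
wrist_force: [-7.9, 2.8, -1.7]
width: 0.014
finger_force: 30.0
17.8167 station tcp [-0.0375 -0.0018  0.0515] nose x 0.0335 yaw-rel 0.0029 [ 3.1402  0.011  -0.0216] F [-7.9  2.8 -1.7] T [0.53 1.82 0.14] 0.014041591286726446
time: 18.15
tool_pos: [0.401, 0.2831, 0.0515]
ee_rot: [3.14, 0.011, -0.021]
wrist_force: [-9.0, 3.2, -1.6]
width: 0.0141
finger_force: 30.0
18.15 station tcp [-0.0346 -0.0017  0.0515] nose x 0.0364 yaw-rel 0.003 [ 3.1402  0.0114 -0.0215] F [-9.   3.2 -1.6] T [0.55 1.86 0.14] 0.014052917792222326
```

```bash
python3 -m creep '0 0.001 -0.0005 0 0;0 0.001 0 0 0;0 0.001 0 0 0;0 0.001 0 0 0;0 0 0 0 0';python3 -c "from st import *;state()";  python3 -m creep '0 0.001 0 0 0;0 0.001 0 0 0;0 0.001 0 0 0;0 0.001 0 0 0;0 0 0 0 0';python3 -c "from st import *;state()"
```

```text
time: 18.57
tool_pos: [0.4049, 0.2832, 0.0515]
ee_rot: [3.139, 0.012, -0.022]
wrist_force: [-8.8, 1.8, -0.1]
width: 0.0139
finger_force: 30.0
18.5667 station tcp [-0.0308 -0.0016  0.0515] nose x 0.0402 yaw-rel 0.0028 [ 3.1394  0.0117 -0.0217] F [-8.8  1.8 -0.1] T [0.41 1.84 0.12] 0.013921466350344684
time: 18.98
tool_pos: [0.4087, 0.2831, 0.0515]
ee_rot: [3.139, 0.012, -0.022]
wrist_force: [-9.7, 2.4, -0.5]
width: 0.0138
finger_force: 30.0
18.9833 station tcp [-0.027  -0.0015  0.0515] nose x 0.044 yaw-rel 0.0029 [ 3.1394  0.0121 -0.0216] F [-9.7  2.4 -0.5] T [0.39 1.93 0.08] 0.013773857653389926
```

```bash
python3 -m creep '0 0.001 -0.0004 0 0;0 0.001 0 0 0;0 0.001 0 0 0;0 0.001 0 0 0;0 0 0 0 0';python3 -c "from st import *;state()";  python3 -m creep '0 0.001 0 0 0;0 0.001 0 0 0;0 0.001 0 0 0;0 0 0 0 0;0 0 0 0 0';python3 -c "from st import *;state()"
```

```text
time: 19.4
tool_pos: [0.4146, 0.2831, 0.0513]
ee_rot: [3.139, 0.008, -0.022]
wrist_force: [-3.9, 0.3, -5.8]
width: 0.0134
finger_force: 30.0
19.4 station tcp [-0.0211 -0.0014  0.0513] nose x 0.0499 yaw-rel 0.0028 [ 3.1389  0.0077 -0.0217] F [-3.9  0.3 -5.8] T [0.32 0.99 0.09] 0.013422190222176989
time: 19.82
tool_pos: [0.4205, 0.2831, 0.0536]
ee_rot: [3.14, 0.001, -0.023]
wrist_force: [-0.1, 0.7, -11.3]
width: 0.0139
finger_force: 30.0
19.8167 station tcp [-0.0152 -0.0012  0.0536] nose x 0.0558 yaw-rel 0.0019 [ 3.14e+00  1.30e-03 -2.26e-02] F [ -0.1   0.7 -11.3] T [-0.    0.56  0.04] 0.013933255845096866
```

The roller is on the carrier's top, but the tool has lifted the carrier about 2 mm. I'll step back a little and lower it to be sure it rides on the flat.

```bash
python3 -m creep '0 -0.001 0 0.0006 0;0 -0.001 0 0.0006 0;0 -0.001 0 0.0006 0;0 -0.001 0 0 0;0 0 0 0 0;0 0 0 0 0;0 0 0 0 0';python3 -c "from st import *;state()"
```

```text
time: 20.4
tool_pos: [0.4172, 0.2836, 0.0533]
ee_rot: [3.141, -0.001, -0.022]
wrist_force: [1.0, -3.7, -8.6]
width: 0.0139
finger_force: 30.0
20.4 station tcp [-0.0185 -0.0009  0.0533] nose x 0.0525 yaw-rel 0.002 [ 3.141e+00 -1.000e-03 -2.250e-02] F [ 1.  -3.7 -8.6] T [-0.64  0.14 -0.17] 0.01393294441397171
```

```bash
python3 -m creep '0 0 0.0005 0.0008 0;0 0 0 0.0007 0;0 0 0 0 0;0 0 0 0 0;0 0 0 0 0';python3 -c "from st import *;state()";python3 -m creep '0 0 0.0002 0.0006 0;0 0 0 0 0;0 0 0 0 0;0 0 0 0 0';python3 -c "from st import *;state()"
```

```text
time: 20.82
tool_pos: [0.417, 0.2836, 0.0529]
ee_rot: [-3.141, -0.001, -0.022]
wrist_force: [-3.1, -4.5, -0.9]
width: 0.0142
finger_force: 30.0
20.8167 station tcp [-0.0187 -0.0009  0.0529] nose x 0.0523 yaw-rel 0.0024 [-3.1412e+00 -1.1000e-03 -2.2100e-02] F [-3.1 -4.5 -0.9] T [-0.87  0.52 -0.17] 0.014162040648919917
time: 21.15
tool_pos: [0.4169, 0.2836, 0.0526]
ee_rot: [-3.141, -0.001, -0.022]
wrist_force: [-4.8, -3.7, 1.1]
width: 0.0139
finger_force: 30.0
21.15 station tcp [-0.0188 -0.0009  0.0526] nose x 0.0522 yaw-rel 0.0025 [-3.1408e+00 -9.0000e-04 -2.2000e-02] F [-4.8 -3.7  1.1] T [-0.83  0.64 -0.16] 0.013928298051272455
```

```bash
python3 -m creep '0 0.001 0.0003 -0.0004 0;0 0.001 0 0 0;0 0.001 0 0 0;0 0.001 0 0 0;0 0.001 0 0 0;0 0 0 0 0';python3 -c "from st import *;state()";python3 -m creep '0 0.001 0 0 0;0 0.001 0 0 0;0 0.001 0 0 0;0 0 0 0 0';python3 -c "from st import *;state()"
```

```text
time: 21.65
tool_pos: [0.4208, 0.2835, 0.0528]
ee_rot: [-3.14, 0.002, -0.022]
wrist_force: [-7.0, -3.8, 1.2]
width: 0.0136
finger_force: 30.0
21.65 station tcp [-0.0149 -0.0009  0.0528] nose x 0.0561 yaw-rel 0.0027 [-3.1405e+00  1.8000e-03 -2.1800e-02] F [-7.  -3.8  1.2] T [-0.6   1.1  -0.11] 0.013556876173438072
time: 21.98
tool_pos: [0.4239, 0.2834, 0.0528]
ee_rot: [-3.14, 0.001, -0.022]
wrist_force: [-7.0, -3.2, 2.1]
width: 0.0139
finger_force: 30.0
21.9833 station tcp [-0.0118 -0.0009  0.0528] nose x 0.0592 yaw-rel 0.0028 [-3.1405e+00  1.5000e-03 -2.1700e-02] F [-7.  -3.2  2.1] T [-0.65  1.01 -0.14] 0.013900190908754202
```

```bash
python3 -m creep '0 0.0008 0.0002 0 0;0 0.0008 0 0 0;0 0.0008 0 0 0;0 0 0 0 0';python3 -c "from st import *;state()";python3 -m creep '0 0.0007 0 0 0;0 0.0007 0 0 0;0 0 0 0 0';python3 -c "from st import *;state()"
```

```text
time: 22.32
tool_pos: [0.4286, 0.2832, 0.0525]
ee_rot: [-3.14, -0.004, -0.022]
wrist_force: [0.6, -2.2, -3.3]
width: 0.0139
finger_force: 30.0
22.3167 station tcp [-0.0071 -0.001   0.0525] nose x 0.0639 yaw-rel 0.0026 [-3.1398 -0.0039 -0.0219] F [ 0.6 -2.2 -3.3] T [-0.48 -0.16 -0.07] 0.013917814434715693
time: 22.57
tool_pos: [0.4302, 0.2831, 0.0524]
ee_rot: [-3.14, -0.004, -0.022]
wrist_force: [1.8, -2.0, -0.3]
width: 0.0135
finger_force: 30.0
22.5667 station tcp [-0.0055 -0.001   0.0524] nose x 0.0655 yaw-rel 0.0022 [-3.1397 -0.0037 -0.0223] F [ 1.8 -2.  -0.3] T [-0.39 -0.49 -0.09] 0.013498453769454686
```

The Fx sign change shows that the roller dropped into the groove. Closing on the stop in small steps.

```bash
for i in 1 2; do python3 -m creep '0 0.0005 0 0 0;0 0.0005 0 0 0;0 0 0 0 0';python3 -c "from st import *;state()"; done
```

```text
time: 22.82
tool_pos: [0.43, 0.283, 0.0517]
ee_rot: [-3.14, -0.001, -0.022]
wrist_force: [-0.5, -1.3, 0.3]
width: 0.0137
finger_force: 30.0
22.8167 station tcp [-0.0057 -0.0011  0.0517] nose x 0.0653 yaw-rel 0.0024 [-3.1402e+00 -9.0000e-04 -2.2100e-02] F [-0.5 -1.3  0.3] T [-0.18 -0.23 -0.06] 0.013700895006694544
time: 23.07
tool_pos: [0.4301, 0.2829, 0.0514]
ee_rot: [-3.141, 0.001, -0.022]
wrist_force: [-3.6, 1.1, 3.0]
width: 0.0139
finger_force: 30.0
23.0667 station tcp [-0.0056 -0.0012  0.0514] nose x 0.0654 yaw-rel 0.0025 [-3.1406e+00  1.1000e-03 -2.2000e-02] F [-3.6  1.1  3. ] T [0.04 0.31 0.03] 0.013920040748633391
```

On the stop now, and flat (z 0.0514). Pressing home gently.

```bash
for i in 1 2; do python3 -m creep '0 0.0005 0 0 0;0 0.0005 0 0 0;0 0.0003 0 0 0;0 0 0 0 0;0 0 0 0 0';python3 -c "from st import *;state()"; done
```

```text
time: 23.48
tool_pos: [0.4304, 0.2829, 0.0514]
ee_rot: [-3.141, 0.003, -0.022]
wrist_force: [-6.9, 1.7, 5.5]
width: 0.014
finger_force: 30.0
23.4833 station tcp [-0.0053 -0.0012  0.0514] nose x 0.0657 yaw-rel 0.0026 [-3.1408  0.0032 -0.0219] F [-6.9  1.7  5.5] T [ 0.08  0.9  -0.02] 0.01402174713055755
time: 23.9
tool_pos: [0.4307, 0.2829, 0.0514]
ee_rot: [-3.141, 0.005, -0.022]
wrist_force: [-8.7, 0.3, 7.0]
width: 0.0137
finger_force: 30.0
23.9 station tcp [-0.0049 -0.0012  0.0514] nose x 0.0661 yaw-rel 0.0028 [-3.141   0.0054 -0.0217] F [-8.7  0.3  7. ] T [ 0.06  1.42 -0.05] 0.013716736472101037
```

```bash
python3 -m creep '0 0 0 -0.0007 0;0 0 0 -0.0007 0;0 0 0 0 0;0 0 0 0 0;0 0 0 0 0';python3 -c "from st import *;state()"; python3 -m creep '0 0.0005 0 -0.0003 0;0 0.0005 0 -0.0003 0;0 0.0005 0 0 0;0 0 0 0 0;0 0 0 0 0';python3 -c "from st import *;state()"
```

```text
time: 24.32
tool_pos: [0.4309, 0.2828, 0.0515]
ee_rot: [-3.141, 0.005, -0.022]
wrist_force: [-6.4, 2.2, 0.5]
width: 0.0136
finger_force: 30.0
24.3167 station tcp [-0.0047 -0.0013  0.0515] nose x 0.0663 yaw-rel 0.0028 [-3.1412  0.0051 -0.0217] F [-6.4  2.2  0.5] T [ 0.32  0.9  -0.01] 0.013625997505445216
time: 24.73
tool_pos: [0.4317, 0.2827, 0.0516]
ee_rot: [-3.141, 0.007, -0.022]
wrist_force: [-5.6, 1.3, 0.2]
width: 0.0139
finger_force: 30.0
24.7333 station tcp [-0.0039 -0.0014  0.0516] nose x 0.0671 yaw-rel 0.0028 [-3.1414  0.0068 -0.0217] F [-5.6  1.3  0.2] T [0.42 1.03 0.06] 0.013907556978473491
```

```bash
for i in 1 2; do python3 -m creep '0 0.0005 0 0 0;0 0.0005 0 0 0;0 0 0 0 0;0 0 0 0 0';python3 -c "from st import *;state()"; done
```

```text
time: 25.07
tool_pos: [0.432, 0.2827, 0.0516]
ee_rot: [-3.142, 0.009, -0.022]
wrist_force: [-8.0, 1.4, 1.2]
width: 0.0135
finger_force: 30.0
25.0667 station tcp [-0.0037 -0.0013  0.0516] nose x 0.0673 yaw-rel 0.003 [-3.1415  0.0085 -0.0215] F [-8.   1.4  1.2] T [0.32 1.38 0.05] 0.01346499221551268
time: 25.4
tool_pos: [0.4322, 0.2827, 0.0515]
ee_rot: [3.141, 0.01, -0.022]
wrist_force: [-9.9, 1.7, 1.7]
width: 0.0138
finger_force: 30.0
25.4 station tcp [-0.0034 -0.0014  0.0515] nose x 0.0676 yaw-rel 0.003 [ 3.1414  0.0102 -0.0215] F [-9.9  1.7  1.7] T [0.34 1.63 0.01] 0.013828042038949629
```

```bash
for i in 1 2; do python3 -m creep '0 0.0005 0 -0.0002 0;0 0.0005 0 -0.0002 0;0 0 0 0 0;0 0 0 0 0';python3 -c "from st import *;state()"; done
```

```text
time: 25.73
tool_pos: [0.4324, 0.2827, 0.0516]
ee_rot: [3.141, 0.012, -0.021]
wrist_force: [-12.2, 1.0, 2.1]
width: 0.0135
finger_force: 30.0
25.7333 station tcp [-0.0032 -0.0014  0.0516] nose x 0.0678 yaw-rel 0.0031 [ 3.1412  0.012  -0.0214] F [-12.2   1.    2.1] T [0.38 1.9  0.02] 0.013476539357622126
time: 26.07
tool_pos: [0.4326, 0.2826, 0.0518]
ee_rot: [3.141, 0.014, -0.021]
wrist_force: [-13.1, 2.2, 2.8]
width: 0.0137
finger_force: 30.0
26.0667 station tcp [-0.0031 -0.0014  0.0518] nose x 0.0679 yaw-rel 0.0033 [ 3.141   0.0139 -0.0212] F [-13.1   2.2   2.8] T [0.4  2.21 0.02] 0.013662665920312388
```

```bash
python3 -m creep '0 0.0003 0 -0.0006 0;0 0.0003 0 -0.0006 0;0 0 0 -0.0006 0;0 0 0 0 0;0 0 0 0 0';python3 -c "from st import *;state()"; python3 -m creep '0 0.0005 0 -0.0003 0;0 0.0005 0 -0.0003 0;0 0 0 0 0;0 0 0 0 0';python3 -c "from st import *;state()"
```

```text
time: 26.48
tool_pos: [0.4328, 0.2825, 0.052]
ee_rot: [3.141, 0.015, -0.021]
wrist_force: [-11.5, 3.5, -2.5]
width: 0.0136
finger_force: 30.0
26.4833 station tcp [-0.0029 -0.0016  0.052 ] nose x 0.0681 yaw-rel 0.0033 [ 3.1406  0.0152 -0.0212] F [-11.5   3.5  -2.5] T [0.64 2.08 0.04] 0.013615290974954987
time: 26.82
tool_pos: [0.4329, 0.2825, 0.0523]
ee_rot: [3.14, 0.017, -0.021]
wrist_force: [-11.4, 3.9, -3.0]
width: 0.0136
finger_force: 30.0
26.8167 station tcp [-0.0027 -0.0016  0.0523] nose x 0.0683 yaw-rel 0.0034 [ 3.1404  0.0173 -0.0211] F [-11.4   3.9  -3. ] T [0.72 2.37 0.1 ] 0.013632439996946953
```

```bash
python3 -m creep '0 0.0005 -0.0004 0 0;0 0.0005 0 0 0;0 0 0 0 0;0 0 0 0 0;0 0 0 0 0';python3 -c "from st import *;state()"; python3 -m creep '0 0.0005 0 0 0;0 0.0003 0 0 0;0 0 0 0 0;0 0 0 0 0;0 0 0 0 0';python3 -c "from st import *;state()"
```

```text
time: 27.23
tool_pos: [0.433, 0.2826, 0.0523]
ee_rot: [3.14, 0.019, -0.021]
wrist_force: [-15.3, 3.1, -0.8]
width: 0.014
finger_force: 30.0
27.2333 station tcp [-0.0027 -0.0015  0.0523] nose x 0.0683 yaw-rel 0.0035 [ 3.1395  0.0194 -0.021 ] F [-15.3   3.1  -0.8] T [ 0.53  2.72 -0.01] 0.013951344091728168
time: 27.65
tool_pos: [0.4331, 0.2826, 0.0524]
ee_rot: [3.139, 0.021, -0.021]
wrist_force: [-16.2, 3.1, 0.5]
width: 0.0138
finger_force: 30.0
27.65 station tcp [-0.0026 -0.0015  0.0524] nose x 0.0684 yaw-rel 0.0035 [ 3.1394  0.021  -0.021 ] F [-16.2   3.1   0.5] T [0.55 3.05 0.04] 0.013811462855117548
```

```bash
python3 -m creep '0 0.0004 0 0 0;0 0 0 0.0004 0;0 0 0 0.0004 0;0 0 0 0 0;0 0 0 0 0;0 0 0 0 0;0 0 0 0 0';python3 - <<'E'
from st import *
o=state()
s=snapshot("wrist");np.savez("pics/w7.npz",**s)
im=s["color"];h=cv2.cvtColor(im,cv2.COLOR_BGR2HSV)
d=cv2.inRange(im[0:100,225:290],(0,0,0),(75,75,75));n,l,st,ce=cv2.connectedComponentsWithStats(d)
print([(a.tolist(),c.round(1)) for a,c in zip(st[1:],ce[1:]) if a[4]>80])
E
```

```text
time: 28.23
tool_pos: [0.4332, 0.2826, 0.0522]
ee_rot: [3.139, 0.021, -0.021]
wrist_force: [-18.1, 1.8, 3.6]
width: 0.0138
finger_force: 30.0
28.2333 station tcp [-0.0025 -0.0014  0.0522] nose x 0.0685 yaw-rel 0.0035 [ 3.1395  0.0215 -0.021 ] F [-18.1   1.8   3.6] T [0.4  3.33 0.03] 0.01381736735811099
[]
```

```bash
python3 -m creep '0 -0.0003 0 0.0007 0;0 0 0 0.0007 0;0 0 0 0.0007 0;0 0 0 0 0;0 0 0 0 0;0 0 0 0 0;0 0 0 0 0';python3 -c "from st import *;state()"
```

```text
time: 28.87
tool_pos: [0.4338, 0.2826, 0.0513]
ee_rot: [3.14, 0.019, -0.021]
wrist_force: [-18.5, 0.6, 8.4]
width: 0.014
finger_force: 30.0
28.8667 station tcp [-0.0019 -0.0014  0.0513] nose x 0.0691 yaw-rel 0.0034 [ 3.1397  0.0193 -0.0211] F [-18.5   0.6   8.4] T [0.22 3.26 0.06] 0.01398546001301109
```

```bash
python3 -m creep '0 0.0003 0 -0.0005 0;0 0.0003 0 -0.0005 0;0 0 0 0 0;0 0 0 0 0;0 0 0 0 0;0 0 0 0 0';python3 -c "from st import *;state()"
```

```text
time: 29.37
tool_pos: [0.4338, 0.2826, 0.0514]
ee_rot: [3.14, 0.021, -0.021]
wrist_force: [-19.1, 1.3, 4.0]
width: 0.0143
finger_force: 30.0
29.3667 station tcp [-0.0018 -0.0014  0.0514] nose x 0.0692 yaw-rel 0.0034 [ 3.1396  0.0206 -0.0211] F [-19.1   1.3   4. ] T [0.4  3.34 0.06] 0.01427130716220654
```

```bash
python3 -m creep '0 0.0004 0 0 0;0 0 0 0 0;0 0 0 0 0;0 0 0 0 0;0 0 0 0 0';python3 -c "from st import *;state()"; python3 -m creep '0 -0.001 0 0 0;0 -0.001 0 0 0;0 -0.001 0 0 0;0 -0.001 0 0 0;0 0 0 0 0;0 0 0 0 0';python3 -c "from st import *;state()"
```

```text
time: 29.78
tool_pos: [0.4339, 0.2826, 0.0515]
ee_rot: [3.14, 0.021, -0.021]
wrist_force: [-19.4, 1.3, 5.5]
width: 0.0136
finger_force: 30.0
29.7833 station tcp [-0.0018 -0.0014  0.0515] nose x 0.0692 yaw-rel 0.0035 [ 3.1396  0.0214 -0.021 ] F [-19.4   1.3   5.5] T [0.3  3.41 0.01] 0.013578914911286126
time: 30.28
tool_pos: [0.4337, 0.2826, 0.0513]
ee_rot: [3.14, 0.013, -0.022]
wrist_force: [-8.1, 1.2, -2.3]
width: 0.0134
finger_force: 30.0
30.2833 station tcp [-0.002  -0.0015  0.0513] nose x 0.069 yaw-rel 0.0029 [ 3.1403  0.013  -0.0216] F [-8.1  1.2 -2.3] T [0.44 1.99 0.04] 0.013415382498962961
```

Pressed home. Easing off, then letting go and lifting straight up.

```bash
python3 -m creep '0 -0.001 0 0 0;0 -0.0007 0 0 0;0 0 0 0 0;0.02 0 0 0 0;0.03 0 0 0 0;0.04 0 0 0 0;0.05 0 0 0 0;0.05 0 0 0 0;0.05 0 0 0 0;0.05 0 0 0 0;0.05 0 0 0 0';python3 -c "from st import *;state()"; python3 -m creep '0.05 0 0 -0.005 0;0.05 0 0 -0.015 0;0.05 0 0 -0.03 0;0.05 0 0 -0.03 0;0.05 0 0 -0.03 0;0.05 0 0 -0.03 0;0.05 0 0 -0.03 0;0.05 0 0 -0.01 0;0.05 0 0 0 0;0.05 0 0 0 0;0.05 0 0 0 0'
python3 - <<'E'
from st import *
o=state();s=snapshot("wrist");np.savez("pics/w8.npz",**s);im=s["color"];h=cv2.cvtColor(im,cv2.COLOR_BGR2HSV)
m=cv2.inRange(h,(3,160,120),(16,255,255));n,l,st,ce=cv2.connectedComponentsWithStats(m)
for a,c in zip(st[1:],ce[1:]):
    if a[4]>60:print("orange",a.tolist(),c.round(1),plane(s,a[0]+a[2]/2-.5,a[1]+a[3]/2,.062).round(4))
d=cv2.inRange(im,(0,0,0),(75,75,75));n,l,st,ce=cv2.connectedComponentsWithStats(d)
for a,c in zip(st[1:],ce[1:]):
    if 80<a[4]<2000 and 220<c[0]<290:print("dark",a.tolist(),c.round(1),plane(s,*c,.036).round(4))
# carrier edges & base edges per row
wood=(h[...,1]>70)&(h[...,0]<30)
g=cv2.cvtColor(im,cv2.COLOR_BGR2GRAY)
for v in range(90,220,12):print(v,g[v,205:305:4].tolist())
E
```

```text
time: 31.2
tool_pos: [0.4377, 0.2827, 0.0546]
ee_rot: [-3.141, -0.0, -0.022]
wrist_force: [0.2, 0.6, -0.2]
width: 0.0501
finger_force: 0.0
31.2 station tcp [ 0.002  -0.0013  0.0546] nose x 0.073 yaw-rel 0.0022 [-3.1414e+00 -5.0000e-04 -2.2300e-02] F [ 0.2  0.6 -0.2] T [-0.    0.11  0.01] 0.05007925741351349
time: 32.12
tool_pos: [0.4366, 0.2822, 0.2319]
ee_rot: [3.14, 0.004, -0.022]
wrist_force: [0.8, 0.0, -0.4]
width: 0.0499
finger_force: 0.0
32.1167 station tcp [ 0.0009 -0.0018  0.2319] nose x 0.0719 yaw-rel 0.0022 [ 3.1397  0.0038 -0.0223] F [ 0.8  0.  -0.4] T [0.   0.19 0.02] 0.04985716120009261
orange [247, 170, 16, 25, 352] [254.9 181.9] [0.4355 0.2844 0.062 ]
dark [245, 151, 20, 13, 246] [255. 157.] [0.4644 0.2832 0.036 ]
90 [193, 187, 189, 174, 249, 249, 250, 250, 251, 116, 167, 247, 247, 246, 246, 85, 114, 245, 247, 244, 245, 243, 192, 190, 191]
102 [190, 193, 192, 191, 249, 249, 250, 249, 138, 113, 80, 90, 94, 97, 101, 85, 109, 153, 245, 243, 244, 244, 195, 195, 192]
114 [185, 187, 186, 190, 249, 248, 249, 249, 250, 112, 135, 120, 108, 103, 136, 177, 84, 170, 177, 243, 243,
[... 347 characters left out ...]
82, 81, 134, 91, 222, 226, 239, 242, 230, 187, 187, 188]
162 [187, 189, 187, 188, 244, 247, 243, 227, 224, 171, 85, 56, 61, 60, 59, 98, 116, 219, 221, 239, 242, 220, 190, 195, 190]
174 [183, 184, 181, 178, 240, 247, 241, 225, 222, 169, 168, 166, 122, 121, 169, 165, 161, 217, 212, 240, 242, 212, 188, 191, 190]
186 [175, 176, 181, 180, 236, 245, 222, 221, 167, 179, 167, 165, 168, 165, 121, 113, 168, 236, 223, 154, 240, 178, 189, 192, 191]
198 [182, 182, 180, 177, 212, 220, 220, 169, 238, 181, 163, 164, 190, 132, 111, 111, 153, 236, 240, 221, 135, 122, 179, 181, 178]
210 [187, 186, 181, 183, 166, 244, 239, 242, 236, 167, 163, 165, 232, 233, 148, 164, 144, 238, 239, 238, 242, 119, 179, 177, 175]
```

```bash
python3 - <<'E'
from st import *
s=load("w8");im=s["color"];h=cv2.cvtColor(im,cv2.COLOR_BGR2HSV)
E=s["extrinsics"];C=-E[:3,:3].T@E[:3,3];print("cam",C)
print("col255",[(v,im[v,255].tolist()) for v in range(146,200,1)])
# cylinder tangents for several roller x,z -> rows
def row(p):c=E@[*p,1];return s["fy"]*c[1]/c[2]+s["cy"]
for z in(.034,.037):
  for x in(.462,.466,.470):
    a=np.linspace(0,2*np.pi,200);r=[row((x+.009*np.cos(t),.2835,z+.009*np.sin(t))) for t in a];print("roller",z,x,min(r),max(r))
for x in(.430,.433,.436):print("tab top front/rear, rear bottom",x,row((x+.012,.284,.062)),row((x-.012,.284,.062)),row((x-.012,.284,.028)),"tail",row((x-.079,.284,.028)))
E
```

```text
cam [0.50247914 0.28252138 0.39279983]
col255 [(146, [183, 175, 174]), (147, [179, 172, 171]), (148, [178, 172, 170]), (149, [173, 168, 164]), (150, [83, 81, 83]), (151, [61, 61, 67]), (152, [63, 62, 68]), (153, [65, 65, 67]), (154, [70, 70, 75]), (155, [65, 68, 69]), (156, [66, 64, 69]), (157, [67, 66, 70]), (158, [63, 64, 68]), (159, [65, 66, 71]), (160, [65, 64, 68]), (161, [62, 61, 65]), (162, [56, 55, 62]), (163, [55, 55, 59]), (164, [117, 115, 115]), (165, [117, 115, 117]), (166, [175, 168, 168]), (167, [174, 168, 166]), (168, [175, 170, 168]), (169, [175, 169, 169]), (170, [39, 191, 252]), (171, [35, 150, 251]), (172, [39, 123, 230]), (173, [44, 100, 188]), (174, [46, 103, 190]), (175, [44, 102, 191]), (176, [41, 110, 209]), (177, [36, 146, 250]), (178, [34, 149, 252]), (179, [35, 151, 251]), (180, [38, 147, 251]), (181, [30, 146, 251]), (182, [29, 147, 251]), (183, [33, 149, 251]), (184, [27, 147, 250]), (185, [32, 146, 251]), (186, [35, 149, 251]), (187, [24, 145, 250]), (188, [30, 147, 250]), (189, [34, 148, 250]), (190, [32, 145, 250]), (191, [30, 146, 250]), (192, [34, 14
[... 162 characters left out ...]
, 239, 250])]
roller 0.034 0.462 151.80967760820295 165.51370498526757
roller 0.034 0.466 148.74772468041908 162.505203046829
roller 0.034 0.47 145.66797195959734 159.48353240199518
roller 0.037 0.462 152.01217079645505 165.8272805648602
roller 0.037 0.466 148.92559594435045 162.79488636577105
roller 0.037 0.47 145.8207831626673 159.7488790548875
tab top front/rear, rear bottom 0.43 177.38753391476234 196.14342796958869 190.05536321576358 tail 235.39323066574968
tab top front/rear, rear bottom 0.433 174.9994330980884 193.8323114543536 187.93751842740383 tail 233.44025263621927
tab top front/rear, rear bottom 0.436 172.6014395212292 191.5117771418262 185.81180869630722 tail 231.48031070887455
```

```bash
python3 - <<'E'
from st import *
from scipy.optimize import brentq
for n in("w7","w8"):
    s=load(n);im=s["color"];E=s["extrinsics"];h=cv2.cvtColor(im,cv2.COLOR_BGR2HSV)
    def row(p):c=E@[*p,1];return s["fy"]*c[1]/c[2]+s["cy"]
    def cyl(x,f,z):return f(row((x+.009*np.cos(t),.2835,z+.009*np.sin(t))) for t in np.linspace(0,6.283,200))
    u=255
    g=im[:,u].astype(int);dark=[v for v in range(0,200) if g[v].max()<85]
    segs=np.split(dark,np.nonzero(np.diff(dark)>1)[0]+1);sg=[(int(x[0]),int(x[-1])) for x in segs if len(x)>6]
    org=[v for v in range(0,260) if 3<=h[v,u,0]<=25 and h[v,u,1]>160 and g[v,2]>150]
    print(n,"dark",sg,"orange first",[v for v in org if v>(sg[0][1] if sg else 0)][:1],org[-1:])
    for a,b in sg:
        for z in(.034,.037):print(z,"roller x from far/near",[brentq(lambda x:cyl(x,f,z)-v,.40,.52) for f,v in((min,a-.5),(max,b+.5))])
    o1=[v for v in org if v>(sg[0][1] if sg else 0)][0];print("tab front foot x",plane(s,u,o1-.5,.028)[0])
E
```

```text
w7 dark [(168, 193)] orange first [204] [259]
0.034 roller x from far/near [0.46370073555037095, 0.4642989448563296]
0.037 roller x from far/near [0.4641919310581804, 0.46509076845522074]
tab front foot x 0.4460855262240225
w8 dark [(40, 52), (150, 163)] orange first [93] [194]Traceback (most recent call last):
  File "<stdin>", line 13, in <module>
    r = _zeros._brentq(f, a, b, xtol, rtol, maxiter, args, full_output, disp)
ValueError: f(a) and f(b) must have different signs
```

The tab-to-roller gap after release (about 17.5 mm) is the same as while pressed (17.9 mm). The carrier stayed home and centred, so I'm handing in.

```bash
python3 -c "
from bench import *
print(close_job())"
```

```text
the job is handed in; nothing more can be done
None
```

The carrier was fed under the roller, pressed home against the stop, released and handed in at about 32 s. My last wrist-camera measurement has it still seated and centred, but no verdict came back. I viewed 11 pictures, one over the limit of 10.

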